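Lever up the paint box lid with the palette knife and hold it open

ROBOT

A 7-joint arm with a two-finger parallel gripper is mounted at the origin on the work surface. World frame = base frame: x ahead of the robot, y to its left, z up, the work surface at z = 0. Lengths are in m, angles in rad, forces in N, time in s.
With the tool pointing down it reaches from about 0.35 to 0.9 m from the base axis. Payload 7.2 kg.
Tool frame: the origin (TCP) lies at the centre of the arm's flange, where the gripper is bolted on; the fingertips stand 182 mm ahead of it and the grasp point (between the pads) lies 163 mm ahead of it; z points along the fingers, y is the line along which they close (so a half turn about z gives the same grasp; the last joint's range is limited). The gripper opens to 88 mm and grips with 3 to 60 N. Pads are 20 mm wide; open, the fingers measure 115 mm over their backs; the gripper's body (75 mm by 178 mm) begins 61 mm behind the grasp point.
Start: joints at [1.074, 0.411, -0.013, 1.596, 0.006, 1.134, -0.082], TCP at [0.26, -0.568, 0.405] pointing down, gripper open.
Joint ranges: [-2.95, 2.95], [-0.29, 1.99], [-1.47, 1.44], [0.14, 2.54], [-1.03, 4.17], [0.13, 1.85], [-2.86, 2.86]. Speed limits (rad/s): [2.39, 2.39, 3.01, 3.01, 3.14, 3.14, 3.14].

INTERFACE

Orientations are given as a rotation vector (axis times angle).
In Python, from rig import ctrl gives the robot as it stands.
- The arm moves only by the tool send_rows, never from a script. Its argument "plan" is text: rows parted by semicolons, each of 7 numbers parted by spaces: the turn, a rotation vector about the tool's x, y, z in units of 6 degrees (1.0 is 6 degrees), then the shift along the tool's x, y, z in units of 40 mm (1.0 is 40 mm), then the closure, from 0 (fully open) to 1 (shut). A call has 1 to 8 rows; each row shifts and turns the commanded pose from where the row before left it, along the tool's axes as they then stand; what a row does not reach is not made up. A row lasts 1/8 s, in which the tool goes at most 62.5 mm and 10.7 degrees, less where a joint would pass 70% of its speed; a pose out of reach is approached as far as the arm can. A call is refused whole if a number of a shift passes 1 or a number of a turn 1, either way. A call with a gripper value outside its range is refused whole. The fingers move at their own pace and stop on an object; "squeeze" is the grip in N (left out, the last holds). Time passes only in rows, so rows that do not move let the fingers close. It gives the time, the measured TCP pose, the force, the opening and the grip force at its end, in the units of the state.
- ctrl.sense(): the state, without advancing time (a new reading comes with each control period).
- ctrl.camera(name): name is "scene" or "top" or "wrist"; returns a dict with "pixels" (480x640x3 uint8, red, green, blue), "fx", "fy", "cx", "cy" (pixels), "rvec" (rotation vector, rad) and "tvec" (3), from world to camera coordinates, as OpenCV has them; the wrist camera has in their place "mount" (4x4, takes a point from camera to tool coordinates, whose origin is the TCP and whose axes are the flange's). Camera axes: x right, y down, z forward; pixel columns grow to the right and rows downward; lengths in m; the calibration is good to about 2 mm. A picture is of the moment at which its call begins: read the wrist's pose just before it. There is no depth.
- ctrl.hand_in(): hands the job in; it is judged then, once.
The state is a dict: "t": time; "joint_pos": joint angles; "dq": joint speeds; "joint_torque": joint torques, N m; "eef_pos": TCP position; "eef_rot": TCP orientation; "ft_force": force on the tool from outside, world axes, zero at the start; "wrist_torque": the same for the moment, N m; "gripper_width": opening from 0.0 (shut) to 1.0 (fully open); "grip_force": force on a finger pad.
Only numpy, scipy, OpenCV 4.12 (cv2) and the standard library are available. Lean on these libraries where they do the work, as an engineer would, in place of code of your own. Each camera call takes 0.05 s, during which the arm holds its last target. There are 200 camera calls.

TASK

The lid of the wooden paint box has fresh varnish on it, so nothing but the palette knife may touch it: pick up the palette knife, lever the lid up by its front lip with the knife, and hold it open on the knife at 40 degrees from shut (give or take 8), because it falls shut by itself. Finish still holding: knife in the gripper, lid resting on the knife, steady, with the other things on the desk left where they are.

Things in the scene. Friction and masses are not known exactly. Their poses are not given: they have to be found in the camera images.
- paintbox: Wooden paint box fixed to the desk, 130 deep (x) by 200 wide (y) by 70 high without its lid, walls 7 thick, low colour pans inside (20 above the desk). Origin: centre of its underside. Its -x side is the front, facing roughly to the robot; the lid is hinged along the top of the far (+x) side.
- lid (a joint): Hinge of the paint box lid, rad: 0 = shut, grows as the front edge rises (0.70 = 40 degrees). Swings freely, not sprung; lid about 0.16 kg (0.11 to 0.22), falls shut from any angle below 90 degrees.
- lid_lip (a point): Middle of the lower front edge of the lid (moves with the lid). The lid is a flat wooden board 152 long, 200 wide, 8 thick with no handle; its underside is 70 above the desk when shut, and its front sticks out 22 beyond the box's front wall as a lip that a blade can get under. Axes as the lid's: x points from lip to hinge, z out of the lid's upper face.
- lid_hinge (a point): Middle of the lid's hinge line, at the level of the lid's underside, on the far (+x) top edge of the box, 152 from the lip. The hinge line runs along the box's y.
- knife: Straight palette knife lying on the desk: dark wooden handle 110 long, 20 wide, 20 high; brass neck; flat steel blade 80 long (70 to 150 from the origin), 22 wide (last 16: 14 wide), 2.5 thick, level at 10 above the handle's underside. 0.07 kg, balances about 20 ahead of the origin. Origin: centre of the handle's underside; x along the handle to the blade tip, z up.
- knife_tip (a point): End of the palette knife's blade, 150 ahead of the knife's origin and 10 above the handle's underside.
- brush: Bystander: flat brush with pale wooden handle, 190 long, 24 wide at the bristles, 14 high, lying near the knife. Origin under its middle, x to the bristle end.
- marker: Bystander: white marker pen with grey cap, 140 long, 17 thick, lying near the knife. Origin under its middle, x to the cap.
- tube_a: Bystander: metal paint tube, 100 long, 28 wide, 18 high, lying left of the box. Origin under its middle.
- tube_b: Bystander: a second paint tube of the same kind, nearer to the robot on the left. Origin under its middle.
- tape: Bystander: roll of tape lying flat, 92 across, 24 high, right of and behind the box. Origin: centre of its underside.
- jar: Bystander: white ceramic cup, 72 across, 95 high, at the back on the right. Origin: centre of its underside.
Mind the look-alikes: they are no part of the job. Leave any orange or pink look-alike of the knife alone.

How it is judged:
By the outcome, as a careful person would: the job done as asked, in the order asked, and still so for the second after the job is handed in, while the arm keeps its last pose, push and grip.
It also fails if it takes over 45 s, if anything falls off the work surface, if the arm or the gripper's body presses on something with over 40 N, if the wrist force passes 120 N, or if a joint passes its speed limit or range.

## Working session

There is one attempt and no reset: what is moved stays moved. The work goes in short steps, Python scripts to look and compute and a tool call to move; the robot and the scene stay as the last step left them, time stands still between calls to the robot, and variables do not carry over. Pictures are saved under pics/ and viewed, at most 10 in all, crops included, and the job is handed in when it is done.

Besides the shell and the picture viewer there is one more tool, called after ">>>" by a JSON object that holds its "method" and its "body". send_rows: Moves the arm, as the interface text tells. Its arguments: {"type":"object","properties":{"plan":{"type":"string"},"squeeze":{"type":"number"}},"required":["plan"]}

```bash
mkdir -p pics; ls; python3 - <<'E'
from rig import ctrl
import cv2,numpy as np
s=ctrl.sense();print(s)
for n in("scene","top"):
    c=ctrl.camera(n);cv2.imwrite(f"pics/{n}0.png",c["pixels"][:,:,::-1]);print({k:v for k,v in c.items() if k!="pixels"})
E
```

```text
pics
{'t': 0.0, 'joint_pos': array([ 1.07379205,  0.41182811, -0.01276673,  1.59702908,  0.00558239,
        1.13431912, -0.08218049]), 'dq': array([-4.05569844e-05, -3.39743669e-04, -8.22832499e-04, -4.21537436e-04,
        4.72569059e-04,  6.62119390e-04,  7.71192232e-04]), 'joint_torque': array([ 1.05256851e-03, -5.87961674e+01,  6.42237850e-01, -2.91074789e+01,
       -5.38476440e-02,  1.83753757e-02,  1.18544285e-04]), 'eef_pos': array([ 0.25977968, -0.56820665,  0.40385943]), 'eef_rot': array([-3.06817113e+00, -6.68230375e-01,  6.27879564e-04]), 'ft_force': array([0.34964265, 0.33655029, 0.83547999]), 'wrist_torque': array([ 0.01763509, -0.02391743,  0.01363734]), 'grip_force': 0.0, 'gripper_width': 0.9977860126262718}
{'fx': 562.557988573237, 'fy': 562.557988573237, 'cx': 313.6473236346315, 'cy': 245.61520106724151, 'rvec': array([ 2.32173285,  0.6237237 , -0.24823332]), 'tvec': array([-0.41831079, -0.15728895,  1.77719326])}
{'fx': 602.0558470959348, 'fy': 602.0558470959348, 'cx': 313.3198038051297, 'cy': 241.64461928746746, 'rvec': array([ 2.02058871, -2.20649622,  0.23172129]), 'tvec': array([-0.00227915,  0.52283256,  1.448974  ])}
```

View pics/scene0.png

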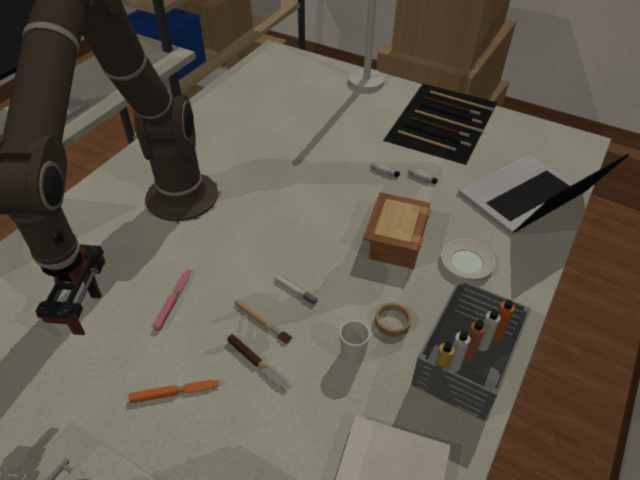

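View pics/top0.png

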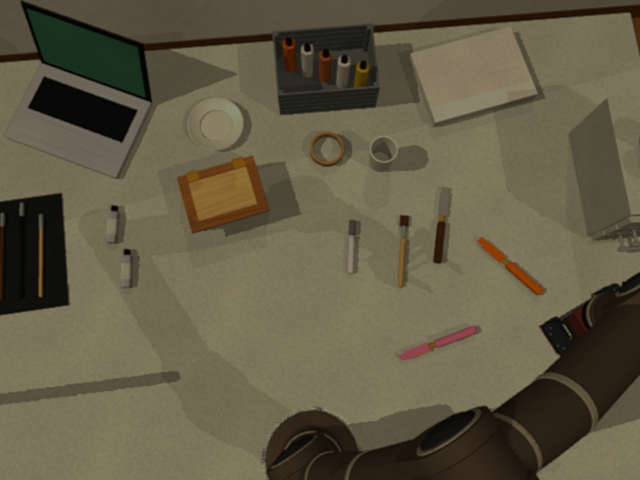

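Scene view: the wooden-handled knife is at scene (257,361), with its look-alikes being the orange one (174,391), the pink one (172,300), the brush (262,320) and the marker (296,290). In the top view the knife is at (441,225), orange (510,265), pink (440,342), brush (403,250) and marker (352,247). I choose the dark-handled knife with the steel blade, and the box is at top (223,193). Next is a close crop to check the choice and measure.

```bash
python3 - <<'E'
import cv2,numpy as np
t=cv2.imread("pics/top0.png");s=cv2.imread("pics/scene0.png")
def T(im,x,y,w=120,h=90):
    o=cv2.resize(im[y:y+h,x:x+w],(400,300),interpolation=cv2.INTER_CUBIC);o=cv2.convertScaleAbs(o,alpha=1.5)
    for i in range(0,w,10):
        cv2.line(o,(int(i*400/w),0),(int(i*400/w),4 if i%20 else 10),(0,0,255),1)
        if i%20==0: cv2.putText(o,str(x+i),(int(i*400/w),20),0,.35,(0,0,255))
    for j in range(0,h,10):
        cv2.line(o,(0,int(j*300/h)),(4 if j%20 else 10,int(j*300/h)),(0,0,255),1)
        if j%20==0: cv2.putText(o,str(y+j),(10,int(j*300/h)+4),0,.35,(0,0,255))
    return o
cv2.imwrite("pics/crop1.png",np.vstack([np.hstack([T(t,160,150),T(t,380,180)]),np.hstack([T(s,340,185),T(s,200,315)])]))
E
```

```text
(no output)
```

View pics/crop1.png

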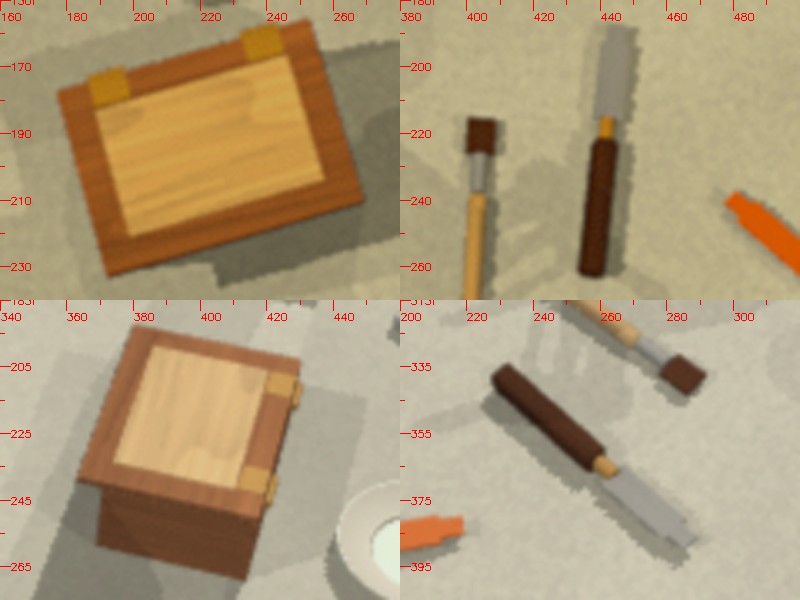

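The crop confirms it: dark brown handle, brass neck, steel blade. Top view: tip (444.5,187.5), handle end (437,262.8). Scene: tip (287.3,387), handle end (230,336). The lid corners read clearly in both views.

```bash
cat > geo.py <<'E'
import numpy as np,cv2
cal={'scene':(562.557988573237,313.6473236346315,245.61520106724151,[2.32173285,.6237237,-.24823332],[-.41831079,-.15728895,1.77719326]),
'top':(602.0558470959348,313.3198038051297,241.64461928746746,[2.02058871,-2.20649622,.23172129],[-.00227915,.52283256,1.448974])}
def PM(n):
    f,cx,cy,r,t=cal[n];R=cv2.Rodrigues(np.array(r))[0]
    return np.array([[f,0,cx],[0,f,cy],[0,0,1]])@np.c_[R,t]
def tri(a,b):
    X=cv2.triangulatePoints(PM('top'),PM('scene'),np.array(a,float),np.array(b,float));return (X[:3]/X[3]).ravel()
def atz(n,p,z):
    P=PM(n);A=np.c_[P[:,:2],-np.array([p[0],p[1],1.])];s=np.linalg.solve(A,-(P[:,2]*z+P[:,3]));return s[:2]
def proj(n,X):
    q=PM(n)@np.r_[X,1];return q[:2]/q[2]
E
python3 - <<'E'
from geo import *
np.set_printoptions(precision=4,suppress=True)
L={'FL':((192.4,233.1),(380.2,192.5),.078),'FR':((268.9,210),(363.4,239.6),.078),'BL':((177.4,177.3),(430,203),.078),'BR':((252.4,156),(417.4,250.1),.078),
'tip':((444.5,187.5),(287.3,387),.01),'hb':((437,262.8),(230,336),.015),'hf':((441.2,222),(260,364.5),.018)}
for k,(a,b,z) in L.items(): print(k,tri(a,b),atz('top',a,z),atz('scene',b,z))
for n,a,z in(('brushtip',(404,216),.01),('brushend',(401,286),.007),('marker0',(352,222),.01),('marker1',(351,272),.01),('orange',(479,239),.01),('jar',(383,150),.095),('tape',(326,148),.024),('tubea',(112,223),.01),('tubeb',(126,268),.01)):print(n,atz('top',a,z))
from scipy.spatial.transform import Rotation as R
print(R.from_rotvec([-3.06817113,-.668230375,.000627879]).as_matrix())
from rig import ctrl
c=ctrl.camera("wrist");print(c['fx'],c['mount'])
E
```

```text
FL [0.5661 0.2494 0.0727] [0.5633 0.2474] [0.5696 0.2455]
FR [0.6089 0.0561 0.0675] [0.6055 0.0552] [0.6133 0.0474]
BL [0.713  0.2798 0.0738] [0.7105 0.2783] [0.715  0.2764]
BR [0.7538 0.088  0.0729] [0.7503 0.0866] [0.7564 0.0851]
tip [ 0.646  -0.4047  0.0074] [ 0.6446 -0.4047] [ 0.6477 -0.4052]
hb [ 0.4482 -0.3581  0.0103] [ 0.4465 -0.3578] [ 0.4516 -0.3595]
hf [ 0.5554 -0.3847  0.0028] [ 0.551  -0.3819] [ 0.5626 -0.391 ]
brushtip [ 0.5772 -0.2896]
brushend [ 0.3965 -0.2608]
marker0 [ 0.5731 -0.1535]
marker1 [ 0.4429 -0.1377]
orange [ 0.4996 -0.4749]
jar [ 0.7311 -0.2423]
tape [ 0.7757 -0.1042]
tubea [0.625  0.4662]
tubeb [0.5036 0.4328]
[[ 0.9094  0.4159 -0.0007]
 [ 0.4159 -0.9094  0.0014]
 [-0.0001 -0.0015 -1.    ]]
372.4264005230446 [[-0.0004 -0.9623 -0.2721  0.0755]
 [ 1.     -0.0001 -0.0009 -0.0004]
 [ 0.0008 -0.2721  0.9623  0.0192]
 [ 0.      0.      0.      1.    ]]
```

>>> {"method": "send_rows", "body": {"plan": "0 0 0 0.96 -0.23 0.3 0;0 0 0 0.96 -0.23 0.3 0;0 0 0 0.96 -0.23 0.3 0;0 0 0 0.96 -0.23 0.3 0;0 0 0 0.96 -0.23 0.3 0;0 0 0 0.96 -0.23 0.3 0;0 0 0 0.96 -0.23 0.3 0;0 0 0 0.96 -0.23 0.3 0"}}

```text
t: 1.15
eef_pos: [0.5095, -0.3729, 0.308]
eef_rot: [-3.069, -0.668, 0.0]
ft_force: [0.6, -0.8, -0.4]
gripper_width: 0.999
grip_force: 0.0
```

>>> {"method": "send_rows", "body": {"plan": "0 0 1 0 0 0 0.3;0 0 1 0 0 0 0.3;0 0 1 0 0 0 0.3;0 0 1 0 0 0 0.3;0 0 1 0 0 0 0.3;0 0 1 0 0 0 0.3;0 0 0.33 0 0 0 0.3;0 0 0 0 0 0 0.3"}}

```text
t: 2.15
eef_pos: [0.5087, -0.3737, 0.3085]
eef_rot: [-3.12, 0.365, 0.0]
ft_force: [-0.3, 0.1, -0.4]
gripper_width: 0.7
grip_force: 0.0
```

```bash
cat >> geo.py <<'E'
from scipy.spatial.transform import Rotation as Ro
def wrist(name):
    from rig import ctrl
    s=ctrl.sense();c=ctrl.camera("wrist")
    T=np.eye(4);T[:3,:3]=Ro.from_rotvec(s['eef_rot']).as_matrix();T[:3,3]=s['eef_pos']
    M=T@c['mount'];W=np.linalg.inv(M)
    P=np.array([[c['fx'],0,c['cx']],[0,c['fy'],c['cy']],[0,0,1]])@W[:3]
    cv2.imwrite(f"pics/{name}.png",c['pixels'][:,:,::-1]);np.save(f"{name}.npy",P)
    return s,P
def pxz(P,p,z):
    A=np.c_[P[:,:2],-np.array([p[0],p[1],1.])];return np.linalg.solve(A,-(P[:,2]*z+P[:,3]))[:2]
E
python3 - <<'E'
from geo import *
s,P=wrist("w1");print(s['t'],s['eef_pos'],s['gripper_width']);print(Ro.from_rotvec(s['eef_rot']).as_matrix().round(3),s['joint_pos'].round(2))
for X in((.646,-.4047,.01),(.4482,-.358,.01)):
    q=P@np.r_[X,1];print(q[:2]/q[2])
E
```

```text
2.15 [ 0.50865083 -0.37365441  0.30849562] 0.7003329753544794
[[ 0.973 -0.23  -0.   ]
 [-0.23  -0.973  0.   ]
 [-0.     0.    -1.   ]] [ 0.51  0.51  0.06  1.68 -0.04  0.95 -1.21]
[320.07503207  31.72863147]
[320.45223237 307.05093593]
```

View pics/w1.png

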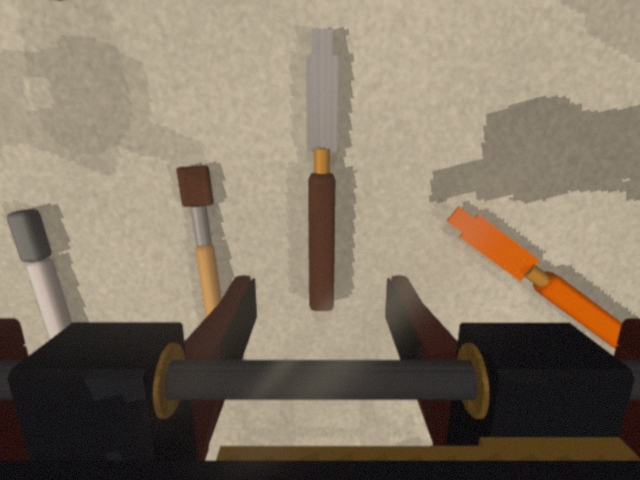

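The wrist picture shows the knife centred between the fingers, with its tip at (322,29) and handle end at (321,310), within 3 px of prediction. The brush (195,190) and the orange look-alike (500,245) are clear of the fingers.

>>> {"method": "send_rows", "body": {"plan": "0 0 0 0 0 0.7 0.3;0 0 0 0 0 0.7 0.3;0 0 0 0 0 0.7 0.3;0 0 0 0 0 0.5 0.3;0 0 0 0 0 0.3 0.3;0 0 0 0 0 0.15 0.3;0 0 0 0 0 0 0.3"}}

```text
t: 3.08
eef_pos: [0.5088, -0.3739, 0.1868]
eef_rot: [3.12, -0.367, 0.0]
ft_force: [0.1, -0.5, 0.2]
gripper_width: 0.699
grip_force: 0.0
```

>>> {"method": "send_rows", "body": {"plan": "0 0 0 0 0 0 1;0 0 0 0 0 0 1;0 0 0 0 0 0 1;0 0 0 0 0 0 1;0 0 0 0 0 0 1;0 0 0 0 0 0 1;0 0 0 0 0 0 1", "squeeze": 50}}

```text
t: 3.95
eef_pos: [0.5086, -0.3738, 0.1867]
eef_rot: [3.12, -0.367, 0.0]
ft_force: [-0.6, 1.1, 1.0]
gripper_width: 0.225
grip_force: 50.0
```

>>> {"method": "send_rows", "body": {"plan": "0 0 0 0 0 -0.3 1;0 0 0 0 0 -0.6 1;0 0 0 0 0 -0.8 1;0 0 0 0 0 -0.8 1;0 0 0 0 0 -0.8 1;0 0 0 0 0 -0.45 1;0 0 -0.5 0 0 0 1;0 0 -0.77 0 0 0 1"}}

```text
t: 4.95
eef_pos: [0.5085, -0.3736, 0.3368]
eef_rot: [-3.138, 0.155, 0.0]
ft_force: [0.2, 1.1, -1.1]
gripper_width: 0.226
grip_force: 50.0
```

>>> {"method": "send_rows", "body": {"plan": "0 0 -1 0 0 0 1;0 0 -1 0 0 0 1;0 0 -1 0 0 0 1;0 0 0 0 -0.4 0 1;0 0 0 0 -0.8 0 1;0 0 0 0 -0.8 0 1;0 0 0 0 -0.8 0 1;0 0 0 0 -0.8 0 1"}}

```text
t: 5.95
eef_pos: [0.4775, -0.2309, 0.3366]
eef_rot: [-3.124, -0.331, 0.0]
ft_force: [0.1, 0.1, -0.5]
gripper_width: 0.219
grip_force: 50.0
```

>>> {"method": "send_rows", "body": {"plan": "0 0 0 0 -0.9 0 1;0 0 0 0 -0.9 0 1;0 0 0 0 -0.9 0 1;0 0 0 0 -0.9 0 1;0 0 0 0 -0.9 0 1;0 0 0 0 -0.9 0 1;0 0 0 0 -0.9 0 1;0 0 0 0 -0.9 0 1"}}

```text
t: 6.95
eef_pos: [0.4159, 0.0501, 0.3367]
eef_rot: [3.124, 0.331, -0.0]
ft_force: [0.3, 0.2, -0.3]
gripper_width: 0.222
grip_force: 50.0
```

>>> {"method": "send_rows", "body": {"plan": "0 0 0 0 -0.9 0 1;0 0 0 0 -0.6 0 1;0 0 0 0 -0.2 0 1;0 0 0 0 0 0 1"}}

```text
t: 7.45
eef_pos: [0.4025, 0.115, 0.3366]
eef_rot: [3.124, 0.334, -0.0]
ft_force: [-0.4, -0.8, -0.3]
gripper_width: 0.222
grip_force: 50.0
```

```bash
python3 - <<'E'
from geo import *
from rig import ctrl
s,P=wrist("w2");print(s['t'],s['eef_pos'],s['gripper_width'],s['ft_force']);print(Ro.from_rotvec(s['eef_rot']).as_matrix().round(3),s['joint_pos'].round(2))
T=Ro.from_rotvec(s['eef_rot']).as_matrix();X=s['eef_pos']+T@[.141,0,.177]
print('tip',X,(P@np.r_[X,1])[:2]/(P@np.r_[X,1])[2])
for n,X in(('FL',(.5661,.2494,.078)),('FR',(.6089,.0561,.078))):print(n,(P@np.r_[X,1])[:2]/(P@np.r_[X,1])[2])
E
```

```text
7.45 [0.40248208 0.11499266 0.33661319] 0.22193836014017926 [-0.39663602 -0.7662174  -0.31356105]
[[ 0.977  0.211 -0.   ]
 [ 0.211 -0.977 -0.   ]
 [-0.     0.    -1.   ]] [-0.1   0.16 -0.33  2.13  0.07  0.86 -1.82]
tip [0.54027968 0.14475516 0.15959337] [322.48134099 -55.99517692]
FL [141.36690286 -85.4101471 ]
FR [511.04291483 -87.90539603]
```

View pics/w2.png

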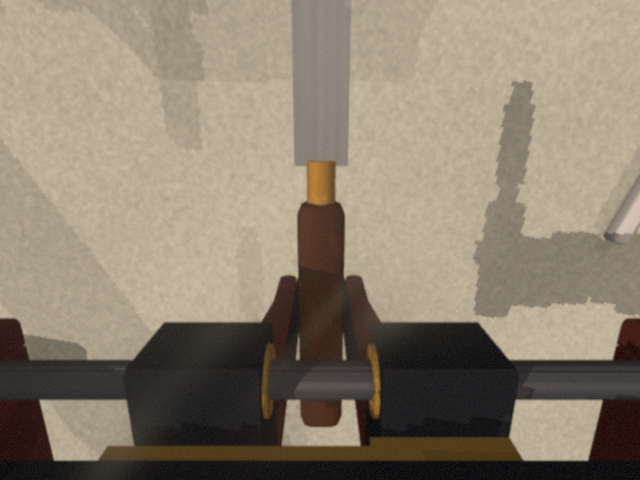

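The knife sits straight in the fingers: neck (320,180), handle (320,310). The lip is out of the wrist camera's view. I'll lower to lip level and check with the fixed cameras.

>>> {"method": "send_rows", "body": {"plan": "0 0 0 0 0 0.5 1;0 0 0 0 0 0.8 1;0 0 0 0 0 0.7 1;0 0 0 0 0 0.4 1;0 0 0 0 0 0.2 1;0 0 0 0 0 0 1"}}

```text
t: 8.25
eef_pos: [0.403, 0.1144, 0.2325]
eef_rot: [3.124, 0.332, -0.001]
ft_force: [-0.5, 0.9, -0.7]
gripper_width: 0.226
grip_force: 50.0
```

```bash
cat > two.py <<'E'
import sys
from geo import *
from rig import ctrl
def tile(im,x,y,w=120,h=90):
    o=cv2.convertScaleAbs(cv2.resize(im[y:y+h,x:x+w],(800,600),interpolation=cv2.INTER_CUBIC)[:,:],alpha=1.6)
    o=cv2.resize(o,(560,420)) ;k=560/w
    for i in range(0,w,10):
        cv2.putText(o,str(x+i),(int(i*k),10),0,.33,(0,0,255));cv2.line(o,(int(i*k),12),(int(i*k),16),(0,0,255))
    for j in range(10,h,10):cv2.putText(o,str(y+j),(4,int(j*k)+4),0,.33,(0,0,255));cv2.line(o,(0,int(j*k)),(4,int(j*k)),(0,0,255))
    return o
def both(name,a,b,w=120,h=90):
    ims=[tile(ctrl.camera(n)['pixels'][:,:,::-1],*p,w,h) for n,p in(('top',a),('scene',b))]
    cv2.imwrite(f"pics/{name}.png",cv2.resize(np.vstack(ims),(400*560//420*1,600)) if 0 else cv2.resize(np.hstack(ims),(800,300)) if 0 else cv2.resize(np.vstack(ims),None,fx=600/840,fy=600/840))
def tipz(s=None):
    s=s or ctrl.sense();T=Ro.from_rotvec(s['eef_rot']).as_matrix();return s['eef_pos']+T@[.141,0,.177]
E
python3 - <<'E'
from two import *
s=ctrl.sense();X=tipz(s);print(s['eef_pos'],X,proj('top',X),proj('scene',X))
both("b1",(180,200),(320,170))
E
```

```text
[0.4030045  0.11436536 0.23245697] [0.54073271 0.14393463 0.0553508 ] [236.00372433 240.354577  ] [355.45874902 215.18337425]
```

View pics/b1.png

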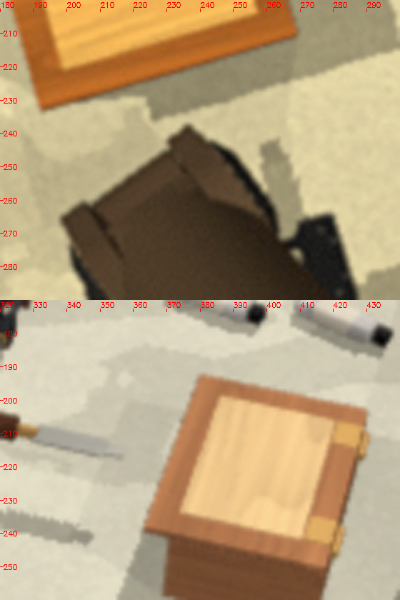

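```bash
python3 - <<'E'
from two import *
a=atz('scene',(378.8,190.9),.078);b=atz('scene',(362,238),.078);print(a,b,(a+b)/2)
u=np.array([.9774,.2113]);X=tipz()
for m in((a+b)/2,np.array([.5844,.1513])):print('gap u',(m-X[:2])@u,'v',(m-X[:2])@[-.2113,.9774])
for d in([378.8,190.9],[362,238]):print(tri((192.4,233.1) if d[0]>370 else (268.9,210),d))
E
```

```text
[0.56293196 0.24990098] [0.60729946 0.05096074] [0.58511571 0.15043086]
gap u 0.04422815592033433 v -0.003431996630694499
gap u 0.04371226877972965 v -0.0024312703489611153
[0.5633282  0.24735508 0.07988144]
[0.60617575 0.05509077 0.07393408]
```

>>> {"method": "send_rows", "body": {"plan": "0 0 0 0.3 0 0 1;0 0 0 0.4 0 0 1;0 0 0 0.4 0 0 1;0 0 0 0.2 0 0 1;0 0 0 0.1 0 0 1;0 0 0 0.1 0 0 1;0 0 0 0 0 0 1"}}

```text
t: 9.22
eef_pos: [0.4615, 0.1276, 0.2326]
eef_rot: [3.124, 0.334, -0.0]
ft_force: [0.4, -0.5, -0.4]
gripper_width: 0.22
grip_force: 50.0
```

>>> {"method": "send_rows", "body": {"plan": "0 0 0 0 0 -0.1 1;0 0 0 0 0 -0.1 1;0 0 0 0 0 -0.1 1;0 0 0 0 0 -0.1 1;0 0 0 0 0 -0.1 1;0 0 0 0 0 -0.1 1;0 0 0 0 0 0 1"}}

```text
t: 10.1
eef_pos: [0.4615, 0.1276, 0.2569]
eef_rot: [3.124, 0.334, 0.0]
ft_force: [-0.4, 1.2, -2.2]
gripper_width: 0.221
grip_force: 50.0
```

```bash
python3 - <<'E'
from two import *
s=ctrl.sense();X=tipz(s);print(s['eef_pos'],s['ft_force'],s['wrist_torque'],X,proj('scene',X))
both("b2",(180,150),(320,170))
E
```

```text
[0.46151747 0.12759851 0.25688518] [-0.39486325  1.23444243 -2.23683548] [-0.01249102  0.09883804  0.0042304 ] [0.59935664 0.1574012  0.07990449] [376.36349961 213.25826669]
```

View pics/b2.png

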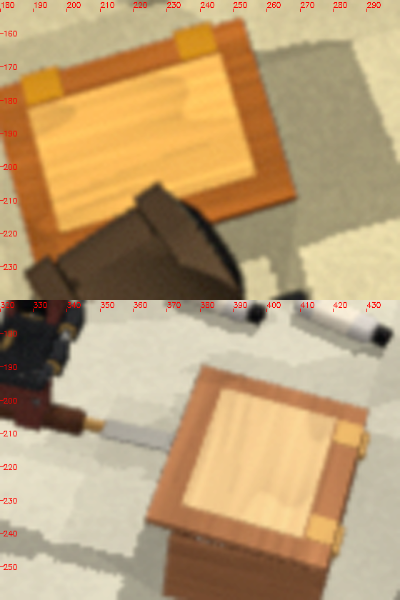

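The blade goes under the lip at scene (372,213). The lid has come up a few pixels and about 2 N rests on the knife. I'll continue along the arc.

>>> {"method": "send_rows", "body": {"plan": "0 0 0 0.01 0 -0.08 1;0 0 0 0.02 0 -0.11 1;0 0 0 0.02 0 -0.12 1;0 0 0 0.04 0 -0.14 1;0 0 0 0.05 0 -0.14 1;0 0 0 0.05 0 -0.14 1;0 0 0 0.06 0 -0.13 1;0 0 0 0.07 0 -0.12 1"}}

```text
t: 11.2
eef_pos: [0.4742, 0.1304, 0.2962]
eef_rot: [3.124, 0.334, 0.0]
ft_force: [-0.8, -0.4, -2.0]
gripper_width: 0.225
grip_force: 50.0
```

>>> {"method": "send_rows", "body": {"plan": "0 0 0 0.07 0 -0.12 1;0 0 0 0.07 0 -0.12 1;0 0 0 0.08 0 -0.12 1;0 0 0 0.09 0 -0.12 1;0 0 0 0.09 0 -0.11 1;0 0 0 0.09 0 -0.1 1;0 0 0 0.06 0 -0.08 1;0 0 0 0 0 0 1"}}

```text
t: 12.2
eef_pos: [0.4958, 0.1351, 0.3269]
eef_rot: [-3.124, -0.334, -0.001]
ft_force: [-1.0, 0.0, -0.9]
gripper_width: 0.225
grip_force: 50.0
```

```bash
python3 - <<'E'
from two import *
s=ctrl.sense();X=tipz(s);print(s['eef_pos'],s['ft_force'],s['wrist_torque'],X,proj('scene',X))
h=np.array([.7334,.1835]);u=np.array([.9774,.2113]);r=(h-X[:2])@u;print('phi',np.degrees(np.arctan2(X[2]+.00125-.07,r)),r)
both("b3",(170,140),(330,140))
E
```

```text
[0.49584661 0.13506712 0.32690002] [-1.03403808  0.00283141 -0.8833795 ] [-0.0407231   0.23276217 -0.03916109] [0.63378589 0.16491687 0.15000529] [390.90099034 197.46660479]
phi 38.736894421857485 0.1012894458348625
```

View pics/b3.png

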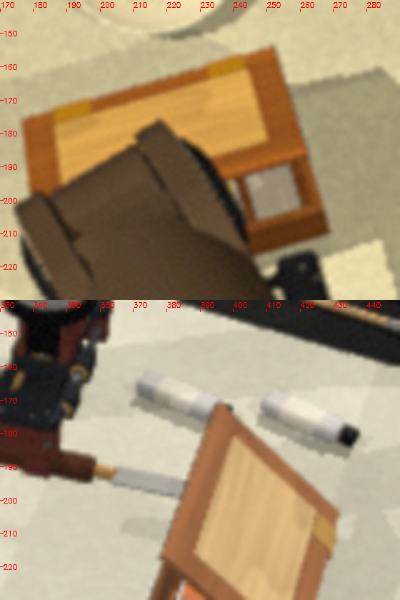

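The lid is up and the blade goes under its front edge at scene (386,197). Next I'll fit the angle from the front corners: scene (396.6,170.9) and (379.5,216.5), top (260.6,185).

```bash
python3 - <<'E'
from two import *
h=np.array([.7334,.1835]);u=np.array([.9774,.2113]);v=np.array([-.2113,.9774])
def c(ph,w):
    p=np.radians(ph);a=h+u*(-.152*np.cos(p)+.008*np.sin(p))+v*w;return np.r_[a,.07+.152*np.sin(p)+.008*np.cos(p)]
off=np.array([1.4,1.6])
for ph in(0,30,34,37,40,43,46):print(ph,(proj('scene',c(ph,.1))+off).round(1),(proj('scene',c(ph,-.1))+off).round(1),proj('top',c(ph,-.1)).round(1))
s=ctrl.sense();print(s['dq'].round(4))
E
```

```text
0 [380.3 192.7] [363.4 238.8] [269.5 209.8]
30 [390.8 174.8] [374.1 221.1] [264.4 192.1]
34 [393.2 172.8] [376.6 219.3] [263.4 188.7]
37 [395.1 171.5] [378.7 217.9] [262.6 186. ]
40 [397.1 170.2] [380.8 216.7] [261.7 183.1]
43 [399.3 169. ] [383.1 215.6] [260.9 180.2]
46 [401.6 167.9] [385.5 214.6] [260.  177.2]
[-0.0015  0.0017  0.0024  0.0028  0.0003 -0.0004  0.0002]
```

>>> {"method": "send_rows", "body": {"plan": "0 0 0 0 0 -0.03 1;0 0 0 0 0 0 1;0 0 0 0 0 0 1;0 0 0 0 0 0 1;0 0 0 0 0 0 1;0 0 0 0 0 0 1;0 0 0 0 0 0 1;0 0 0 0 0 0 1"}}

```text
t: 13.3
eef_pos: [0.4955, 0.135, 0.3278]
eef_rot: [3.124, 0.334, 0.0]
ft_force: [-0.2, -1.1, -2.1]
gripper_width: 0.222
grip_force: 50.0
```

```bash
python3 - <<'E'
from two import *
both("b4",(170,140),(330,140))
a=cv2.imread("pics/b3.png",0)[300:].astype(float);b=cv2.imread("pics/b4.png",0)[300:].astype(float)
print(cv2.phaseCorrelate(a[80:],b[80:]),np.abs(a-b).mean())
t0=cv2.imread("pics/top0.png").astype(int);t=ctrl.camera('top')['pixels'][:,:,::-1].astype(int);d=np.abs(t-t0).sum(2)
for n,(x,y) in dict(brush=(403,250),marker=(352,247),tape=(326,148),jar=(383,150),ta=(112,223),tb=(126,268),orange=(510,265),pink=(440,342)).items():print(n,d[y-25:y+25,x-15:x+15].mean().round(1),end=' ')
s=ctrl.sense();print(s['t'],s['ft_force'],s['gripper_width'],s['grip_force'],s['dq'].max())
E
```

```text
((0.026235994851163014, 0.38766907737085887), 0.7906544128402246) 1.504075
brush 49.8 marker 51.7 tape 43.2 jar 43.5 ta 61.2 tb 57.7 orange 48.5 pink 50.4 13.45 [ 0.38220784 -0.12494275 -1.71007758] 0.2221146079527143 49.999099373817444 0.002471281865478198
```

```bash
python3 - <<'E'
from two import *
cv2.imwrite("pics/s5.png",ctrl.camera('scene')['pixels'][:,:,::-1])
E
```

```text
(no output)
```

View pics/s5.png

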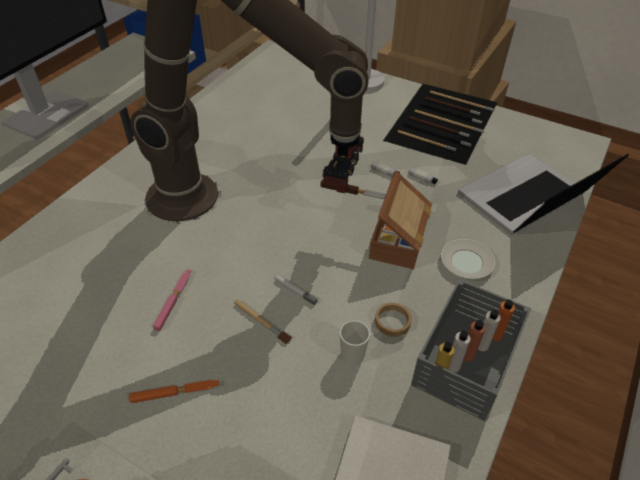

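Everything else is where it was: brush (262,320), marker (296,290), tape (393,319), jar (354,340), both tubes. The lid rests on the knife at (385,195), at about 39°, and is steady. Handing in.

```bash
python3 -c "
from rig import ctrl
print(ctrl.hand_in())"
```

```text
the job is handed in; nothing more can be done
None
```

I handed the job in with the knife in the gripper and the lid resting steadily on its blade at about 39° by my camera estimate; the other things on the desk look unmoved in the last picture.

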